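# Close a split specimen mould on its dowels and hold it shut

### The arm

A 6-joint arm with a two-finger parallel gripper is mounted at the origin on the work surface. World frame = base frame: x ahead of the robot, y to its left, z up, the work surface at z = 0. Lengths are in m, angles in rad, forces in N, time in s.
With the tool pointing down it reaches from about 0.25 to 0.775 m from the base axis. Payload 4 kg.
Tool frame: the origin (TCP) lies on the centre line of the jaws, within the pads' length; the fingertips stand 22 mm ahead of it and the grasp point (between the pads) lies 3 mm ahead of it; z points along the fingers, y is the direction in which the jaws open and shut (so a half turn about z gives the same grasp; the last joint's range is limited). The gripper opens to 94 mm and grips with 3 to 60 N. Pads are 16 mm wide; open, the fingers measure 119 mm over their backs; the gripper's body (75 mm by 177 mm) begins 78 mm behind the grasp point.
Start: joints at [1.049, 0.087, 1.371, -0, 1.684, -0.103], TCP at [0.224, 0.502, 0.228] pointing down, gripper open.
Joint ranges: [-3.1, 3.1], [-0.76, 2.03], [0.27, 2.55], [-1.08, 4.22], [0.17, 2.65], [-2.57, 2.57]. Speed limits (rad/s): [2.79, 2.79, 3.14, 3.14, 3.14, 3.14].

### API

Orientations are given as [roll, pitch, yaw] about the fixed x, y, z axes, in that order (R = Rz(yaw) Ry(pitch) Rx(roll)).
In Python, from bench import robot gives the robot as it stands. The module is installed in compiled form; this text tells all that it offers.
- The arm moves only by the shell command python3 -m inch 'ROWS'. ROWS is JSON, a list of rows, each an object with "linear": the shift along the world's x, y, z scaled (see below), a list of three; "twist": the turn about the world's z scaled (see below); "gripper": the opening, from 0 (shut) to 1 (fully open). In form: [{"linear": [x, y, z], "twist": twist, "gripper": gripper}, ...]. A call has 1 to 10 rows; each row is the pose to reach, as a shift and turn from the pose commanded when the call began; what a row does not reach only later rows make up. The controller multiplies each number of a shift by 0.1 m and each number of a turn by 60 degrees. A row lasts 1/12 s, in which the tool goes at most 41.7 mm and 7.16 degrees, less where a joint would pass 70% of its speed; a pose out of reach is approached as far as the arm can. A call with a number of a shift or a turn outside -1 to 1 is refused whole. A call with a gripper value outside its range is refused whole. The fingers move at their own pace and stop on an object; the grip force is fixed at half the most. Time passes only in rows, so rows that repeat a pose let the fingers close. It gives the time, the measured TCP pose, the force and the opening at its end, in the units of the state.
- robot.get_obs(): the state, without advancing time (a new reading comes with each control period).
- robot.snapshot(name): name is "scene" or "top" or "wrist"; returns a dict with "image" (400x640x3 uint8, red, green, blue), "depth" (400x640 float32, m along the optical axis (not along the pixel's ray), 0 where there is no reading), "mtx" (3x3 intrinsics, pixels), "rvec" (rotation vector, rad) and "tvec" (3), from world to camera coordinates, as OpenCV has them; the wrist camera has in their place "hand_eye" (4x4, takes a point from camera to tool coordinates, whose origin is the TCP and whose axes are the flange's). Camera axes: x right, y down, z forward; pixel columns grow to the right and rows downward; lengths in m; the calibration is good to about 2 mm. A picture is of the moment at which its call begins: read the wrist's pose just before it.
- robot.close_job(): hands the job in, once; it reports no verdict.
The state is a dict: "time": time; "joint_positions": joint angles; "qvel": joint speeds; "joint_torque": joint torques, N m; "tool_pos": TCP position; "ee_rot": TCP orientation; "wrist_force": force on the tool from outside, world axes, zero at the start; "wrist_torque": the same for the moment, N m; "width": finger opening in m.
Only numpy, scipy, OpenCV 4.12 (cv2) and the standard library are available. Lean on these libraries where they do the work, as an engineer would, in place of code of your own. Each camera call takes 0.05 s, during which the arm holds its last target.

### The job

Take the aluminium mould cover with the green grip out of the cluttered parts tray, set it over the two dowels of the grey and aluminium mould fixed to the bench, red-striped ends together, and push it down against the mould's brass spring plate until the two halves meet. Finish while still gripping the cover and holding it pressed fully shut: do not let go of it. Leave the small pink jar and the blue slide box beside the mould where they stand; the other parts in the tray may be nudged.

Things in the scene. Friction and masses are not known exactly. Their poses are not given: they have to be found in the camera images.
- cover: the cover to pick: aluminium plate 100 (its x) x 66 x 14 mm with a green grip rib standing on the middle of its top, 48 long (along x), 18 wide (along y), 34 mm tall (48 over all). Origin at the centre of the plate's underside, z up. Red stripe along its +x end (big hole's end). About 0.28 kg. Lies flat in the tray, within 0.55 rad of the world's axes, red end away from the robot
- cover_grip (a point): point on the cover for gripping: in the rib, 36 mm above the plate's underside (12 mm below the rib's top), in the middle; axes as the cover
- cover_big (a point): centre of the cover's big through hole (14 mm, 2 mm chamfers), at the plate's underside, 36 mm from the origin along +x
- cover_small (a point): centre of the cover's small through hole (10 mm, 2 mm chamfers), at the plate's underside, 36 mm from the origin along -x
- mould: lower half, fixed to the bench: grey foot 154 x 90 x 12 mm under an aluminium block 116 (x) x 76 (y) mm with green side strips; its top, the mating face, is 24 mm above the bench. Origin on the bench under its centre, z up. Two steel dowels stand on its x axis. Red stripe along its +x end (big dowel's end). Within 0.6 rad of the world's axes, red end away from the robot
- mould_seat (a point): centre of the mating face, 24 mm above the bench; when shut, the cover's origin lies here with the same axes
- mould_big (a point): foot of the big dowel, on the mating face, 36 mm from the centre along +x: 12 mm in diameter, 24 mm tall (top 48 mm above the bench), its last 6 mm tapered to 6 mm
- mould_small (a point): foot of the small dowel, on the mating face, 36 mm from the centre along -x: 8 mm in diameter, 24 mm tall, its last 6 mm tapered to 2 mm
- mould_plate (a joint): travel (m) of the brass spring plate, 40 x 44 mm, in the middle of the mating face: 0 as found (6 mm proud of the face), 0.006 when pressed flush, which is when the cover meets the face. Its spring pushes up with 6 N at 0 and 12 N at 0.006; the cover's own weight does not press it
- tray: grey open parts tray fixed to the bench, 270 (x) x 250 (y) x 35 mm, walls and floor 5 mm. Origin at the centre of its underside
- spare_cover: a cover for another mould, not wanted: aluminium plate 92 x 60 x 14 mm with two 8 mm holes and an orange grip rib of 48 x 18 x 34 mm. Lies in the tray beside the cover, either side. Origin at the centre of its underside
- jar: bystander near the mould: small closed jar, pink with a white cap, 44 mm across, 55 mm tall; origin at the centre of its underside
- slide_box: bystander near the mould: blue closed slide box 34 x 82 x 34 mm; origin at the centre of its underside
There are look-alikes about, which are no part of the job. What is shaped like the cover but brown is not meant. Leave any black look-alike of the mould alone.

How it is judged:
By the outcome, as a careful person would: the job done as asked, in the order asked, and still so for the second after the job is handed in, while the arm keeps its last pose, push and grip.
It also fails if it takes over 50 s, if anything falls off the work surface, if the arm or the gripper's body presses on something with over 40 N, if the wrist force passes 120 N, or if a joint passes its speed limit or range.

## Working session

There is one attempt and no reset: what is moved stays moved. The work goes in short steps, Python scripts to look and compute and a shell command to move; the robot and the scene stay as the last step left them, time stands still between calls to the robot, and variables do not carry over. Pictures are saved under pics/ and viewed, and the job is handed in when it is done.

```bash
mkdir -p pics; cat > h.py <<'E'
import numpy as np, cv2, pickle
from bench import robot
def snap(n,f):
    o=robot.get_obs(); s=robot.snapshot(n); s['obs']=o
    pickle.dump(s,open(f'pics/{f}.pkl','wb')); cv2.imwrite(f'pics/{f}.png',s['image'][:,:,::-1]); return s
E
python3 - <<'E'
from h import *
o=robot.get_obs(); print(o)
for n in('top','scene'):
    s=snap(n,n+'0'); print(s['mtx'],s['rvec'],s['tvec'])
E
```

```text
{'time': 0.0, 'joint_positions': array([ 1.04891013e+00,  8.79003288e-02,  1.37221053e+00, -2.31834666e-05,
        1.68358987e+00, -1.03066682e-01]), 'qvel': array([-1.32385444e-04, -9.15827083e-04, -3.39037543e-04, -9.08457966e-04,
        7.71513695e-04, -1.70819062e-05]), 'joint_torque': array([ 7.22660188e-04, -3.40172768e+01, -3.02428401e+01,  7.16681150e-02,
        3.29124928e-02, -1.72315367e-04]), 'tool_pos': array([0.2234243 , 0.50203908, 0.22635618]), 'ee_rot': array([-3.13949340e+00, -1.93968253e-04,  2.72277035e+00]), 'wrist_force': array([ 0.3417534 , -0.05388667, -0.37132188]), 'wrist_torque': array([ 0.08517676, -0.02390532,  0.01959126]), 'width': 0.09402793582184947}
[[510.12401983   0.         322.4132952 ]
 [  0.         510.12401983 198.79328609]
 [  0.           0.           1.        ]] [ 2.13725038 -2.14031759  0.15406633] [-0.07527542  0.52084492  1.24299839]
[[402.70772187   0.         325.66478174]
 [  0.         402.70772187 195.34385612]
 [  0.           0.           1.        ]] [ 1.094408    2.16824631 -1.17053485] [ 0.38473913 -0.16144331  1.37375378]
```

View pics/top0.png

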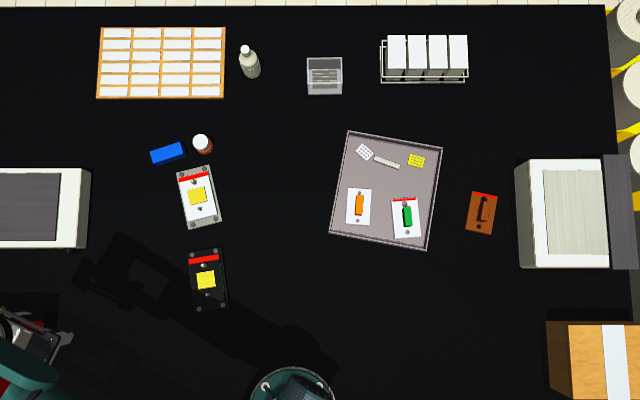

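View pics/scene0.png

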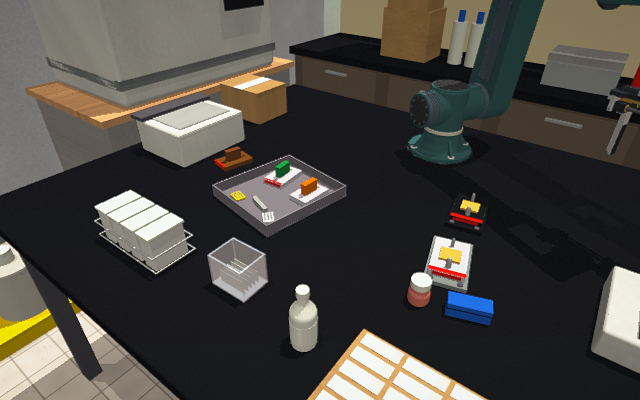

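The top view shows the cover (green rib) near px (407,217) in the tray. The mould is near (198,195), with the jar and box just beyond it and the black look-alike nearer the robot. I'll enlarge both.

```bash
python3 - <<'E'
from h import *
im=cv2.imread('pics/top0.png')
a=cv2.resize(im[185:250,375:440],None,fx=8,fy=8,interpolation=cv2.INTER_CUBIC)
b=cv2.resize(im[130:235,145:230],None,fx=6,fy=6,interpolation=cv2.INTER_CUBIC)[:600]
cv2.imwrite('pics/ca.png',a);cv2.imwrite('pics/cb.png',b)
E
```

```text
(no output)
```

View pics/ca.png

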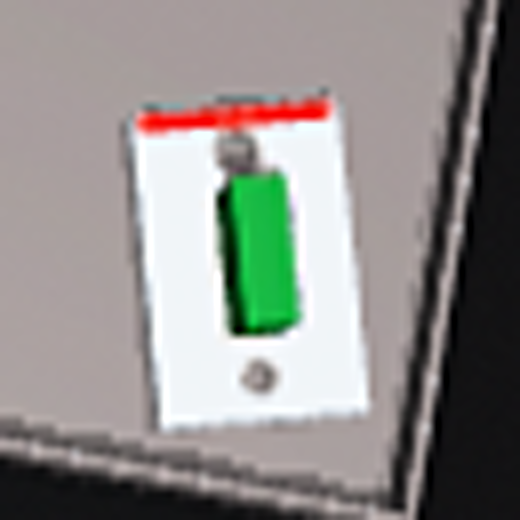

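View pics/cb.png

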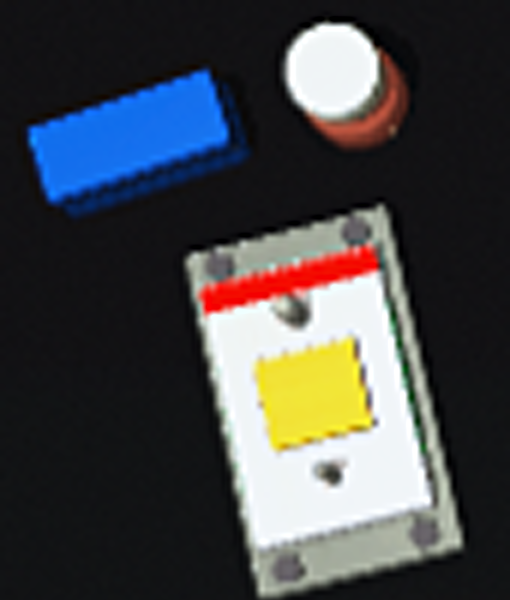

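```bash
cat >> h.py <<'E'
def ray(s,uv):
    if 'rvec' in s:
        R=cv2.Rodrigues(np.array(s['rvec'],float))[0]; t=np.array(s['tvec']).ravel()
        Rw=R.T; c=-R.T@t
    else:
        from scipy.spatial.transform import Rotation as Ro
        o=s['obs']; Rt=Ro.from_euler('xyz',o['ee_rot']).as_matrix(); H=np.array(s['hand_eye'])
        Rw=Rt@H[:3,:3]; c=Rt@H[:3,3]+o['tool_pos']
    d=np.linalg.inv(s['mtx'])@[uv[0],uv[1],1]; return c,Rw@d
def onz(s,uv,z):
    c,d=ray(s,uv); return c+d*(z-c[2])/d[2]
def load(f): return pickle.load(open(f'pics/{f}.pkl','rb'))
def rep(name,s,px,z):
    P=np.array([onz(s,p,z) for p in px]); e=P[:2].mean(0)-P[2:].mean(0)
    print(name,P[:,:2].round(4).tolist(),'c',P.mean(0)[:2].round(4),'yaw',round(float(np.arctan2(e[1],e[0])),4),'len',np.linalg.norm(e).round(4),'wid',np.linalg.norm(P[0]-P[1]).round(4))
E
python3 - <<'E'
from h import *
s=load('top0')
f=lambda L,k,o:[(x/k+o[0]-.5+.5/k,y/k+o[1]-.5+.5/k) for x,y in L]
rep('cover',s,f([(132,113),(338,98),(370,410),(162,430)],8,(375,185)),.019)
rep('mould',s,f([(200,290),(378,245),(435,508),(258,548)],6,(145,130)),.024)
for n,L,z in(('jar',[(333,70)],.055),('box',[(30,130),(210,70),(230,135),(50,200)],.034)):
  for p in f(L,6,(145,130)): print(n,onz(s,p,z).round(4))
E
```

```text
cover [[0.5238, -0.251], [0.5285, -0.3167], [0.4289, -0.324], [0.4227, -0.2583]] c [ 0.4759 -0.2875] yaw 0.0722 len 0.1006 wid 0.0659
mould [[0.578, 0.2949], [0.5975, 0.2192], [0.484, 0.1913], [0.4671, 0.2656]] c [0.5316 0.2428] yaw 0.2492 len 0.1158 wid 0.0781
jar [0.6663 0.2334 0.055 ]
box [0.646  0.3678 0.034 ]
box [0.6722 0.2916 0.034 ]
box [0.6435 0.2819 0.034 ]
box [0.6153 0.3577 0.034 ]
```

Estimates: cover at (0.476, -0.2875) with yaw 0.072, mould at (0.532, 0.243) with yaw about 0.245. I'll pass over the mould on the way to get a close wrist view.

```bash
python3 -m inch '[{"linear":[0.33,-0.27,0],"twist":0.12,"gripper":1},{"linear":[0.66,-0.54,0],"twist":0.24,"gripper":1},{"linear":[1,-0.8,0],"twist":0.36,"gripper":1},{"linear":[1,-0.8,0],"twist":0.47,"gripper":1}]'
python3 -m inch '[{"linear":[0.33,-0.3,0],"twist":0,"gripper":1},{"linear":[0.66,-0.6,0],"twist":0,"gripper":1},{"linear":[1,-0.9,0],"twist":0,"gripper":1}]'
python3 -m inch '[{"linear":[0.25,-0.3,0],"twist":0,"gripper":1},{"linear":[0.5,-0.6,0],"twist":0,"gripper":1},{"linear":[0.8,-0.9,0],"twist":0,"gripper":1},{"linear":[0.8,-0.9,0],"twist":0,"gripper":1},{"linear":[0.8,-0.9,0],"twist":0,"gripper":1},{"linear":[0.8,-0.9,0],"twist":0,"gripper":1}]'
python3 - <<'E'
from h import *
s=snap('wrist','w1'); print(s['obs'],s['hand_eye'],s['mtx'])
E
```

```text
time: 0.43
tool_pos: [0.3263, 0.4198, 0.2268]
ee_rot: [-3.139, 0.001, -3.093]
wrist_force: [-0.3, 0.0, 0.1]
width: 0.0941
time: 0.68
tool_pos: [0.4171, 0.3375, 0.227]
ee_rot: [-3.141, -0.001, -3.095]
wrist_force: [1.0, 0.7, -0.6]
width: 0.0939
time: 1.18
tool_pos: [0.4962, 0.2489, 0.2269]
ee_rot: [3.141, -0.002, -3.097]
wrist_force: [0.8, -0.1, -0.6]
width: 0.0939
{'time': 1.1833, 'joint_positions': array([ 3.62269654e-01,  9.96367720e-02,  1.35841705e+00,  8.02664160e-04,
        1.68491436e+00, -1.25346287e+00]), 'qvel': array([ 0.03361899, -0.01208173,  0.00260104,  0.00102373,  0.00045724,
       -0.00162652]), 'joint_torque': array([-1.00287907e+00, -3.41251373e+01, -3.02512264e+01, -7.10112182e-02,
        5.41335682e-02, -3.68277120e-03]), 'tool_pos': array([0.49617668, 0.248858  , 0.22690726]), 'ee_rot': array([ 3.14126411e+00, -1.55568704e-03, -3.09656535e+00]), 'wrist_force': array([ 0.80995119, -0.14988123, -0.58650462]), 'wrist_torque': array([ 0.05331362, -0.0099817 , -0.0339883 ]), 'width': 0.09392112058881186} [[ 5.07975304e-04 -9.59920334e-01 -2.80272536e-01  8.13631055e-02]
 [ 9.99999757e-01  3.53553820e-04  6.01527650e-04  1.12916901e-05]
 [-4.78327197e-04 -2.80272774e-01  9.59920280e-01 -1.56628143e-01]
 [ 0.00000000e+00  0.00000000e+00  0.00000000e+00  1.00000000e+00]] [[293.96949506   0.         321.98503502]
 [  0.         293.96949506 199.225495  ]
 [  0.           0.           1.        ]]
```

View pics/w1.png

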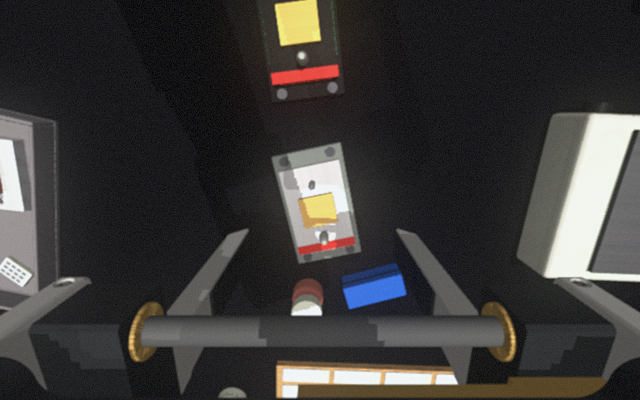

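The wrist view shows the whole mould around px (317,203), with the red end at the bottom. I'll enlarge it.

```bash
python3 - <<'E'
from h import *
im=cv2.imread('pics/w1.png')
cv2.imwrite('pics/cw1.png',cv2.resize(im[135:270,265:370],None,fx=4.4,fy=4.4,interpolation=cv2.INTER_CUBIC))
E
```

```text
(no output)
```

View pics/cw1.png

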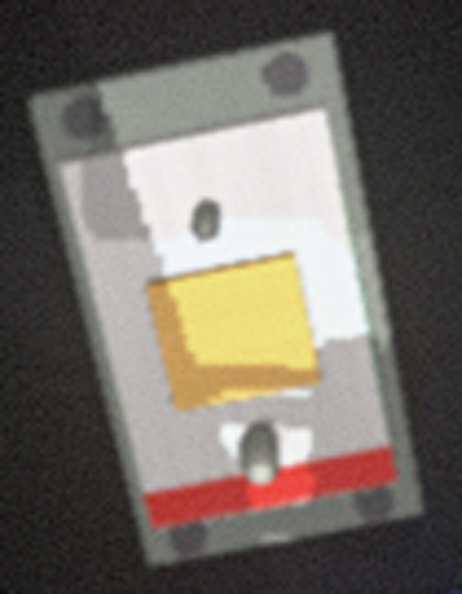

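```bash
python3 - <<'E'
from h import *
s=load('w1'); k=4.4
f=lambda L:[(x/k+265-.5+.5/k,y/k+135-.5+.5/k) for x,y in L]
rep('mould',s,f([(396,480),(150,528),(62,162),(325,110)]),.024)
rep('foot',s,f([(421,513),(152,566),(28,97),(335,32)]),.012)
rep('plate',s,f([(319,382),(176,411),(148,283),(295,251)]),.030)
for n,p,z in(('smalltop',(205,232),.048),('bigtop',(262,472),.047)): print(n,onz(s,f([p])[0],z))
E
```

```text
mould [[0.5791, 0.2965], [0.5985, 0.2224], [0.486, 0.195], [0.468, 0.2681]] c [0.5329 0.2455] yaw 0.2445 len 0.1152 wid 0.0765
foot [[0.5955, 0.3069], [0.6179, 0.2226], [0.4699, 0.1835], [0.4475, 0.2703]] c [0.5327 0.2458] yaw 0.2503 len 0.1528 wid 0.0872
plate [[0.5464, 0.2708], [0.5573, 0.2295], [0.5186, 0.2204], [0.5074, 0.2617]] c [0.5324 0.2456] yaw 0.2304 len 0.0399 wid 0.0427
smalltop [0.49851278 0.23655509 0.048     ]
bigtop [0.56788007 0.25510774 0.047     ]
```

Wrist estimate: mould centre (0.5327, 0.2456), yaw about 0.248. Next, over to the tray.

```bash

python3 -m inch '[{"linear":[-0.05,-0.33,0],"twist":0.025,"gripper":1},{"linear":[-0.1,-0.66,0],"twist":0.025,"gripper":1},{"linear":[-0.1,-1,0],"twist":0.025,"gripper":1}]'
python3 -m inch '[{"linear":[-0.05,-0.33,0],"twist":0,"gripper":1},{"linear":[-0.1,-0.66,0],"twist":0,"gripper":1},{"linear":[-0.1,-1,0],"twist":0,"gripper":1}]'
python3 -m inch '[{"linear":[-0.05,-0.33,0],"twist":0,"gripper":1},{"linear":[-0.1,-0.66,0],"twist":0,"gripper":1},{"linear":[-0.1,-1,0],"twist":0,"gripper":1}]'
python3 -m inch '[{"linear":[0,-0.33,0],"twist":0,"gripper":1},{"linear":[0,-0.66,0],"twist":0,"gripper":1},{"linear":[0,-1,0],"twist":0,"gripper":1}]'
python3 -m inch '[{"linear":[0,-0.33,0],"twist":0,"gripper":1},{"linear":[0,-0.66,0],"twist":0,"gripper":1},{"linear":[0,-1,0],"twist":0,"gripper":1}]'
python3 -m inch '[{"linear":[0,-0.3,0],"twist":0,"gripper":1},{"linear":[0,-0.3,0],"twist":0,"gripper":1},{"linear":[0,-0.3,0],"twist":0,"gripper":1},{"linear":[0,-0.3,0],"twist":0,"gripper":1},{"linear":[0,-0.3,0],"twist":0,"gripper":1}]'
python3 - <<'E'
from h import *
s=snap('wrist','w2'); print(s['obs'])
E
```

```text
time: 1.48
tool_pos: [0.4848, 0.15, 0.2275]
ee_rot: [3.141, -0.0, -3.064]
wrist_force: [0.3, 0.0, -0.3]
width: 0.094
time: 1.73
tool_pos: [0.4751, 0.0495, 0.2279]
ee_rot: [3.141, 0.0, -3.066]
wrist_force: [-0.3, -0.4, -0.1]
width: 0.0941
time: 1.98
tool_pos: [0.4655, -0.0506, 0.2279]
ee_rot: [3.141, 0.001, -3.066]
wrist_force: [0.7, 0.7, 0.0]
width: 0.0942
time: 2.23
tool_pos: [0.4664, -0.1507, 0.2279]
ee_rot: [3.141, 0.001, -3.066]
wrist_force: [0.3, -0.9, 0.3]
width: 0.094
time: 2.48
tool_pos: [0.4669, -0.2507, 0.2277]
ee_rot: [3.141, 0.001, -3.067]
wrist_force: [1.2, -1.2, -0.2]
width: 0.0939
time: 2.9
tool_pos: [0.467, -0.2792, 0.2278]
ee_rot: [3.141, 0.0, -3.067]
wrist_force: [0.4, -0.0, 0.0]
width: 0.0939
{'time': 2.9, 'joint_positions': array([-6.43438252e-01,  7.40152953e-02,  1.38430702e+00,  6.43057609e-04,
        1.68323539e+00, -2.28869280e+00]), 'qvel': array([-0.00151518, -0.00317829, -0.0006212 , -0.00243687, -0.00448945,
       -0.00437369]), 'joint_torque': array([-3.59599628e-01, -3.30688763e+01, -3.02162898e+01, -7.81994825e-02,
        3.46986169e-02,  3.30787443e-03]), 'tool_pos': array([ 0.46703017, -0.27921761,  0.2277681 ]), 'ee_rot': array([ 3.14113437e+00,  4.46671662e-04, -3.06706237e+00]), 'wrist_force': array([ 0.44798589, -0.04365459,  0.03708237]), 'wrist_torque': array([ 0.05213264,  0.03091476, -0.00102341]), 'width': 0.09390054769002076}
```

View pics/w2.png

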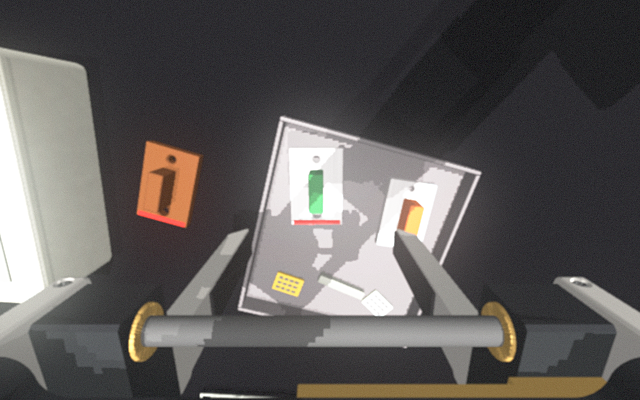

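The cover is at about px (316,188), red end at the bottom, and its edges run parallel to the image columns. The spare with the orange rib is at (408,213). Crop for measurement.

```bash
python3 - <<'E'
from h import *
im=cv2.imread('pics/w2.png')
cv2.imwrite('pics/cw2.png',cv2.resize(im[140:235,280:355],None,fx=6,fy=6,interpolation=cv2.INTER_CUBIC))
E
```

```text
(no output)
```

View pics/cw2.png

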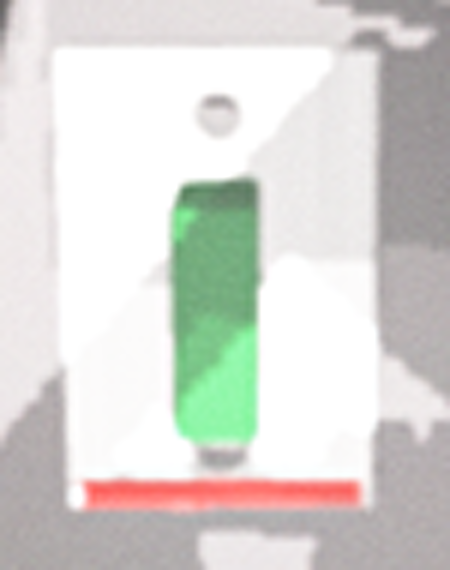

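```bash
python3 - <<'E'
from h import *
s=load('w2'); k=6
f=lambda L:[(x/k+280-.5+.5/k,y/k+140-.5+.5/k) for x,y in L]
rep('cover',s,f([(373,506),(70,508),(54,47),(380,47)]),.019)
rep('ribtop',s,f([(256,440),(178,440),(174,208),(259,206)]),.053)
print('small',onz(s,f([(218,116)])[0],.019))
E
```

```text
cover [[0.5245, -0.2483], [0.5299, -0.3151], [0.4292, -0.323], [0.4241, -0.2563]] c [ 0.4769 -0.2857] yaw 0.0789 len 0.1009 wid 0.0671
ribtop [[0.4994, -0.2762], [0.5005, -0.2916], [0.4539, -0.2953], [0.4523, -0.2792]] c [ 0.4765 -0.2856] yaw 0.0711 len 0.047 wid 0.0155
small [ 0.44078608 -0.28845807  0.019     ]
```

The fingers fully open (60 mm to each side) would hit the tray wall, which is about 50 mm from the rib. I'll descend half open.

```bash

python3 -m inch '[{"linear":[0.1,-0.06,-0.2],"twist":0,"gripper":0.5},{"linear":[0.1,-0.06,-0.5],"twist":0,"gripper":0.5},{"linear":[0.1,-0.06,-0.8],"twist":0,"gripper":0.5},{"linear":[0.1,-0.06,-1],"twist":0,"gripper":0.5},{"linear":[0.1,-0.06,-1],"twist":0,"gripper":0.5},{"linear":[0.1,-0.06,-1],"twist":0,"gripper":0.5}]'
python3 - <<'E'
from h import *
s=snap('wrist','w3'); print(s['obs']['tool_pos'],s['obs']['ee_rot'])
E
```

```text
time: 3.45
tool_pos: [0.4762, -0.2857, 0.1268]
ee_rot: [3.14, -0.002, -3.068]
wrist_force: [-0.3, -0.3, 0.2]
width: 0.0577
[ 0.47621351 -0.28567849  0.12681272] [ 3.13978772e+00 -1.77639099e-03 -3.06819438e+00]
```

View pics/w3.png

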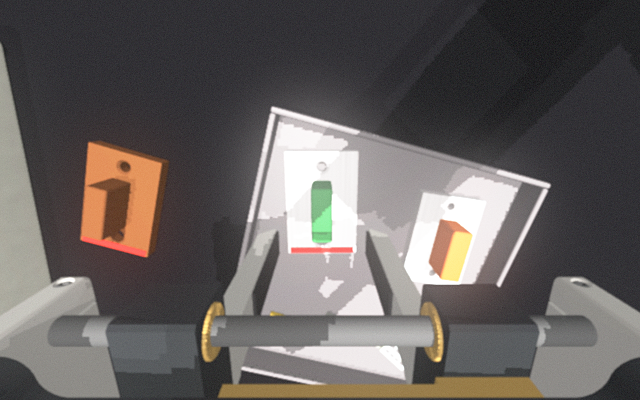

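The rib is centred between the fingers (px x≈321), so I descend and grip.

```bash

python3 -m inch '[{"linear":[0.005,0,-0.3],"twist":0,"gripper":0.5},{"linear":[0.005,0,-0.6],"twist":0,"gripper":0.5},{"linear":[0.005,0,-0.75],"twist":0,"gripper":0.5},{"linear":[0.005,0,-0.82],"twist":0,"gripper":0.5},{"linear":[0.005,0,-0.82],"twist":0,"gripper":0.5},{"linear":[0.005,0,-0.82],"twist":0,"gripper":0.5},{"linear":[0.005,0,-0.82],"twist":0,"gripper":0.5}]'
python3 -m inch '[{"linear":[0,0,0],"twist":0,"gripper":0},{"linear":[0,0,0],"twist":0,"gripper":0},{"linear":[0,0,0],"twist":0,"gripper":0},{"linear":[0,0,0],"twist":0,"gripper":0},{"linear":[0,0,0],"twist":0,"gripper":0},{"linear":[0,0,0],"twist":0,"gripper":0},{"linear":[0,0,0],"twist":0,"gripper":0}]'
```

```text
time: 4.08
tool_pos: [0.4786, -0.2883, 0.0482]
ee_rot: [-3.139, 0.004, -3.07]
wrist_force: [0.5, -0.7, 0.6]
width: 0.047
time: 4.67
tool_pos: [0.4771, -0.2869, 0.0458]
ee_rot: [3.141, 0.0, -3.07]
wrist_force: [-0.1, 1.9, 2.8]
width: 0.0178
```

Gripped at 17.8 mm, which matches the rib. Lift.

```bash

python3 -m inch '[{"linear":[0,0,0.15],"twist":0,"gripper":0},{"linear":[0,0,0.4],"twist":0,"gripper":0},{"linear":[0,0,0.7],"twist":0,"gripper":0},{"linear":[0,0,1],"twist":0,"gripper":0},{"linear":[0,0,1],"twist":0,"gripper":0},{"linear":[0,0,1],"twist":0,"gripper":0},{"linear":[0,0,1],"twist":0,"gripper":0}]'
python3 - <<'E'
from h import *
s=snap('wrist','w4'); print(s['obs']['tool_pos'],s['obs']['ee_rot'],s['obs']['wrist_force'])
E
```

```text
time: 5.25
tool_pos: [0.476, -0.2866, 0.1431]
ee_rot: [3.139, -0.003, -3.07]
wrist_force: [-0.8, -0.1, -3.0]
width: 0.0179
[ 0.47601347 -0.28656654  0.1430985 ] [ 3.13915869e+00 -2.94219394e-03 -3.06990460e+00] [-0.7678028  -0.10567746 -2.99056884]
```

View pics/w4.png

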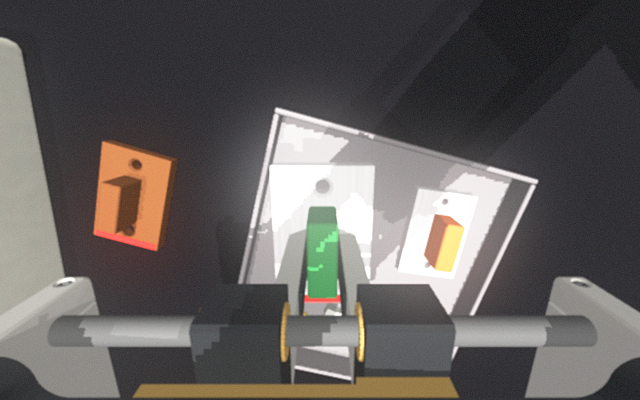

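The cover is held level and aligned. I'll measure its pose relative to the tool from its near edge and small hole (322,186).

```bash
python3 - <<'E'
from h import *
im=cv2.imread('pics/w4.png')
cv2.imwrite('pics/cw4.png',cv2.resize(im[155:305,260:390],None,fx=4,fy=4,interpolation=cv2.INTER_CUBIC))
E
```

```text
(no output)
```

View pics/cw4.png

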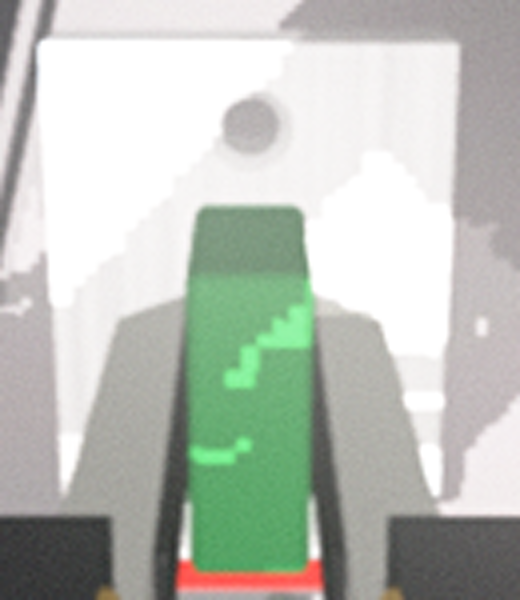

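```bash
python3 - <<'E'
from h import *
from scipy.spatial.transform import Rotation as Ro
s=load('w4'); k=4; o=s['obs']
f=lambda L:[(x/k+260-.5+.5/k,y/k+155-.5+.5/k) for x,y in L]
R=Ro.from_euler('xyz',o['ee_rot']).as_matrix()
z=o['tool_pos'][2]-.0268
for n,p,dz in(('TL',(40,40),0),('TR',(459,42),0),('hole',(254,123),0),('ribL',(189,273),.034),('ribR',(309,272),.034),('ribfL',(193,570),.034),('ribfR',(309,570),.034)):
    P=onz(s,f([p])[0],z+dz); print(n,P.round(4),(R.T@(P-o['tool_pos'])).round(4))
E
```

```text
TL [ 0.428  -0.3228  0.1163] [ 0.0504 -0.0328  0.0269]
TR [ 0.4236 -0.2571  0.1163] [0.0501 0.0331 0.027 ]
hole [ 0.4389 -0.2883  0.1163] [0.037  0.0008 0.0269]
ribL [ 0.4523 -0.2964  0.1503] [ 0.0243 -0.0081 -0.0071]
ribR [ 0.451  -0.2802  0.1503] [ 0.0245  0.0082 -0.0071]
ribfL [ 0.4986 -0.2931  0.1503] [-0.022  -0.0082 -0.0073]
ribfR [ 0.4974 -0.2762  0.1503] [-0.0221  0.0089 -0.0072]
```

The cover centre is about on the TCP (0.7 mm toward the robot) and the yaw is aligned. Carry it to the mould.

```bash

python3 -m inch '[{"linear":[0,0.15,0.1],"twist":0,"gripper":0},{"linear":[0.03,0.4,0.2],"twist":0,"gripper":0},{"linear":[0.06,0.7,0.2],"twist":0,"gripper":0},{"linear":[0.1,1,0.2],"twist":0,"gripper":0}]'
python3 -m inch '[{"linear":[0.03,0.33,0],"twist":0,"gripper":0},{"linear":[0.06,0.66,0],"twist":0,"gripper":0},{"linear":[0.1,1,0],"twist":0,"gripper":0}]'
python3 -m inch '[{"linear":[0.03,0.33,0],"twist":0.05,"gripper":0},{"linear":[0.06,0.66,0],"twist":0.1,"gripper":0},{"linear":[0.1,1,0],"twist":0.165,"gripper":0}]'
python3 -m inch '[{"linear":[0.03,0.33,0],"twist":0,"gripper":0},{"linear":[0.06,0.66,0],"twist":0,"gripper":0},{"linear":[0.1,1,0],"twist":0,"gripper":0}]'
python3 -m inch '[{"linear":[0.03,0.33,0],"twist":0,"gripper":0},{"linear":[0.06,0.66,0],"twist":0,"gripper":0},{"linear":[0.1,1,0],"twist":0,"gripper":0}]'
python3 -m inch '[{"linear":[0,0.2,0],"twist":0,"gripper":0},{"linear":[0,0.3,0],"twist":0,"gripper":0},{"linear":[0,0.3,0],"twist":0,"gripper":0},{"linear":[0,0.3,0],"twist":0,"gripper":0},{"linear":[0,0.3,0],"twist":0,"gripper":0},{"linear":[0,0.3,0],"twist":0,"gripper":0}]'
python3 - <<'E'
from h import *
s=snap('wrist','w5'); print(s['obs']['tool_pos'],s['obs']['ee_rot'],s['obs']['wrist_force'])
E
```

```text
time: 5.63
tool_pos: [0.4864, -0.1855, 0.1647]
ee_rot: [3.14, -0.001, -3.071]
wrist_force: [-0.1, 0.3, -2.4]
width: 0.0178
time: 5.88
tool_pos: [0.4957, -0.0848, 0.164]
ee_rot: [3.14, -0.003, -3.07]
wrist_force: [0.5, 0.2, -3.2]
width: 0.0178
time: 6.13
tool_pos: [0.5055, 0.0152, 0.164]
ee_rot: [3.14, -0.003, -2.894]
wrist_force: [0.3, -1.1, -3.3]
width: 0.0181
time: 6.38
tool_pos: [0.5154, 0.115, 0.164]
ee_rot: [3.141, -0.003, -2.897]
wrist_force: [0.6, -0.3, -2.7]
width: 0.0176
time: 6.63
tool_pos: [0.5253, 0.2148, 0.1639]
ee_rot: [3.141, -0.004, -2.897]
wrist_force: [1.1, -0.6, -2.7]
width: 0.0182
time: 7.13
tool_pos: [0.527, 0.2413, 0.1654]
ee_rot: [-3.141, -0.001, -2.899]
wrist_force: [-0.3, 0.6, -3.5]
width: 0.0179
[0.52703616 0.24129068 0.16538806] [-3.14107998e+00 -5.03955993e-04 -2.89894850e+00] [-0.27422107  0.62758639 -3.47498863]
```

View pics/w5.png

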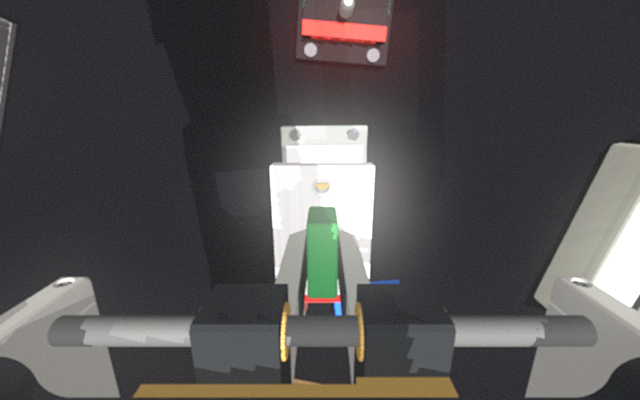

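Cover held over the mould; the mould's near edge is at rows 126–145, looking parallel to the cover's. Enlarge to check.

```bash
python3 - <<'E'
from h import *
im=cv2.imread('pics/w5.png')
cv2.imwrite('pics/cw5.png',cv2.resize(im[115:215,260:390],None,fx=6,fy=6,interpolation=cv2.INTER_CUBIC))
E
```

```text
(no output)
```

View pics/cw5.png

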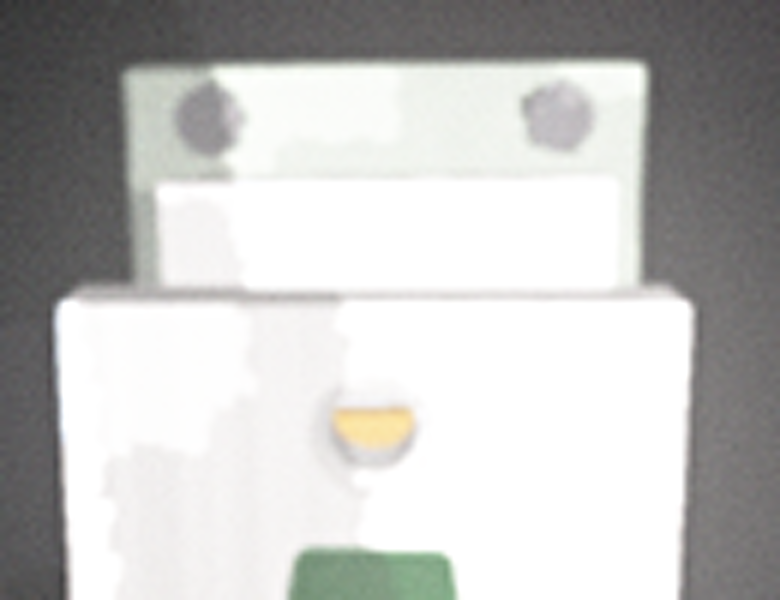

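```bash
python3 - <<'E'
from h import *
s=load('w5'); k=6
f=lambda L:[(x/k+260-.5+.5/k,y/k+115-.5+.5/k) for x,y in L]
def edge(n,a,b,z,half):
    A,B=[onz(s,p,z) for p in f([a,b])]; e=B-A; th=np.arctan2(-e[0],e[1]); m=(A+B)/2
    print(n,'yaw',th.round(4),'wid',np.linalg.norm(e).round(4),'centre',(m[:2]+half*np.array([np.cos(th),np.sin(th)])).round(4), 'c@.248',(m[:2]+half*np.array([np.cos(.248),np.sin(.248)])).round(4))
edge('foot',(123,66),(648,62),.012,.077)
edge('block',(156,182),(618,178),.024,.058)
z=s['obs']['tool_pos'][2]-.0268
edge('cover',(57,298),(692,297),z,.05)
E
```

```text
foot yaw 0.2505 wid 0.0896 centre [0.5335 0.2454] c@.248 [0.5335 0.2452]
block yaw 0.2517 wid 0.0771 centre [0.5328 0.2454] c@.248 [0.5328 0.2452]
cover yaw 0.2447 wid 0.0665 centre [0.5263 0.2412] c@.248 [0.5262 0.2414]
```

All measurements agree. Shift by (+6.6, +4.2) mm, turn +0.37°, and descend to just above the dowels.

```bash

python3 -m inch '[{"linear":[0.066,0.042,-0.1],"twist":0.006,"gripper":0},{"linear":[0.066,0.042,-0.3],"twist":0.006,"gripper":0},{"linear":[0.066,0.042,-0.5],"twist":0.006,"gripper":0},{"linear":[0.066,0.042,-0.65],"twist":0.006,"gripper":0},{"linear":[0.066,0.042,-0.65],"twist":0.006,"gripper":0},{"linear":[0.066,0.042,-0.65],"twist":0.006,"gripper":0},{"linear":[0.066,0.042,-0.65],"twist":0.006,"gripper":0}]'
python3 - <<'E'
from h import *
s=snap('wrist','w6'); print(s['obs']['tool_pos'],s['obs']['ee_rot'],s['obs']['wrist_force'])
im=s['image'][:,:,::-1]
cv2.imwrite('pics/cw6.png',cv2.resize(im[115:215,260:390],None,fx=6,fy=6,interpolation=cv2.INTER_CUBIC))
E
```

```text
time: 7.77
tool_pos: [0.5345, 0.247, 0.1013]
ee_rot: [3.141, 0.002, -2.891]
wrist_force: [0.2, 0.9, -3.0]
width: 0.0181
[0.53448728 0.24696185 0.1013068 ] [ 3.14136091e+00  1.60130212e-03 -2.89122629e+00] [ 0.22658997  0.86878631 -3.00702624]
```

View pics/cw6.png

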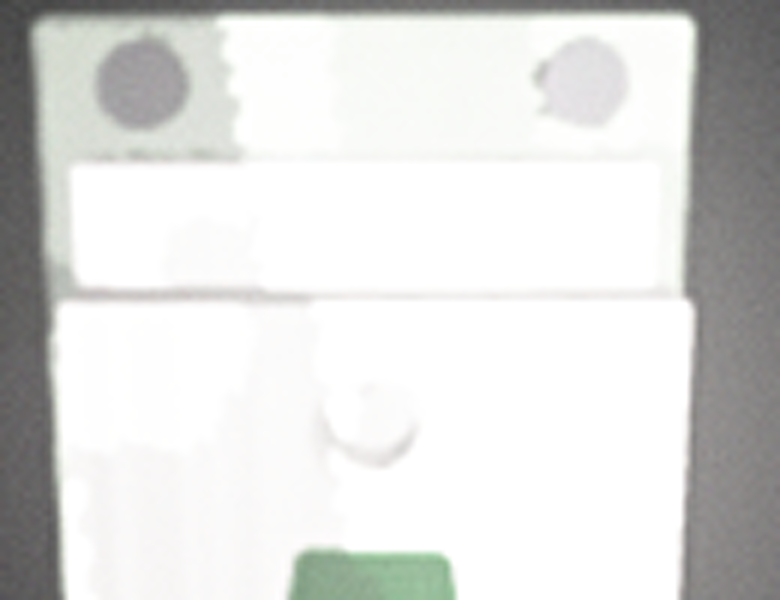

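```bash
python3 - <<'E'
from h import *
s=load('w6'); k=6
f=lambda L:[(x/k+260-.5+.5/k,y/k+115-.5+.5/k) for x,y in L]
def edge(n,a,b,z,half):
    A,B=[onz(s,p,z) for p in f([a,b])]; e=B-A; th=np.arctan2(-e[0],e[1]); m=(A+B)/2
    print(n,'yaw',th.round(4),'wid',np.linalg.norm(e).round(4),'centre',(m[:2]+half*np.array([np.cos(.25),np.sin(.25)])).round(4))
edge('foot',(32,17),(696,16),.012,.077)
edge('block',(69,164),(659,161),.024,.058)
edge('cover',(54,298),(694,298),s['obs']['tool_pos'][2]-.0268,.05)
print(robot.get_obs()['tool_pos'])
E
```

```text
foot yaw 0.2523 wid 0.0891 centre [0.5337 0.2453]
block yaw 0.2558 wid 0.0771 centre [0.5329 0.2452]
cover yaw 0.2508 wid 0.067 centre [0.5339 0.2468]
[0.53474125 0.24715658 0.10194969]
```

Relative error is about (+0.6, +1.5) mm. Correct it and lower onto the dowels partway.

```bash

python3 -m inch '[{"linear":[-0.007,-0.015,0],"twist":0.002,"gripper":0},{"linear":[-0.007,-0.015,-0.05],"twist":0.002,"gripper":0},{"linear":[-0.007,-0.015,-0.1],"twist":0.002,"gripper":0},{"linear":[-0.007,-0.015,-0.14],"twist":0.002,"gripper":0},{"linear":[-0.007,-0.015,-0.17],"twist":0.002,"gripper":0},{"linear":[-0.007,-0.015,-0.17],"twist":0.002,"gripper":0},{"linear":[-0.007,-0.015,-0.17],"twist":0.002,"gripper":0}]'
python3 -m inch '[{"linear":[0,0,-0.02],"twist":0,"gripper":0},{"linear":[0,0,-0.04],"twist":0,"gripper":0},{"linear":[0,0,-0.06],"twist":0,"gripper":0},{"linear":[0,0,-0.08],"twist":0,"gripper":0},{"linear":[0,0,-0.08],"twist":0,"gripper":0},{"linear":[0,0,-0.08],"twist":0,"gripper":0}]'
python3 - <<'E'
from h import *
s=snap('wrist','w7'); print(s['obs']['tool_pos'],s['obs']['ee_rot'],s['obs']['wrist_force'],s['obs']['wrist_torque'])
s=snap('scene','s7'); im=s['image'][:,:,::-1]
cv2.imwrite('pics/cs7.png',cv2.resize(im[170:330,380:530],None,fx=3.7,fy=3.7,interpolation=cv2.INTER_CUBIC))
E
```

```text
time: 8.4
tool_pos: [0.5327, 0.2454, 0.083]
ee_rot: [3.142, -0.001, -2.889]
wrist_force: [-0.3, 0.7, -3.2]
width: 0.0182
time: 8.9
tool_pos: [0.5328, 0.2455, 0.0753]
ee_rot: [3.142, -0.001, -2.889]
wrist_force: [0.4, -0.9, -3.7]
width: 0.0176
[0.53276474 0.24545214 0.07525104] [ 3.14151905e+00 -5.18660245e-04 -2.88866298e+00] [ 0.37847579 -0.9081525  -3.70449432] [ 0.03476937  0.02028949 -0.00677917]
```

View pics/w7.png

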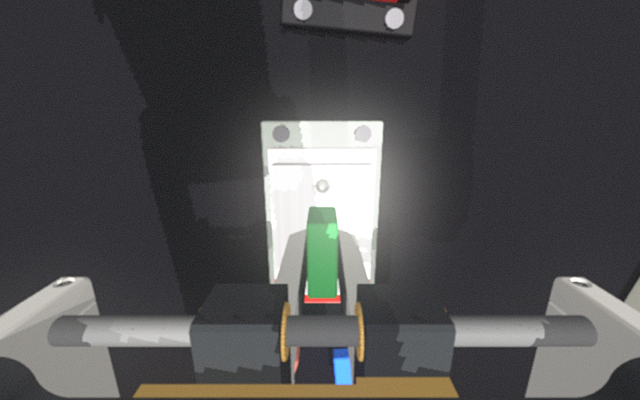

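View pics/cs7.png

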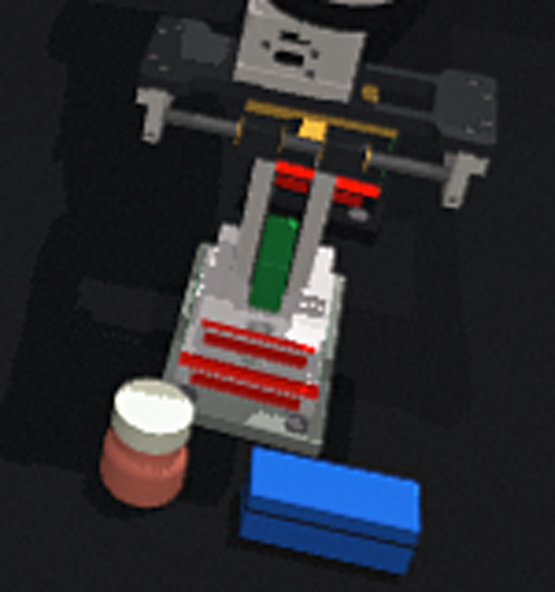

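The small dowel shows in the small hole (322,186), and the lateral forces are near zero. Now push onto the spring plate.

```bash

python3 -m inch '[{"linear":[0,0,-0.02],"twist":0,"gripper":0},{"linear":[0,0,-0.04],"twist":0,"gripper":0},{"linear":[0,0,-0.05],"twist":0,"gripper":0},{"linear":[0,0,-0.06],"twist":0,"gripper":0},{"linear":[0,0,-0.06],"twist":0,"gripper":0},{"linear":[0,0,-0.06],"twist":0,"gripper":0}]'
python3 -m inch '[{"linear":[0,0,-0.01],"twist":0,"gripper":0},{"linear":[0,0,-0.02],"twist":0,"gripper":0},{"linear":[0,0,-0.03],"twist":0,"gripper":0},{"linear":[0,0,-0.03],"twist":0,"gripper":0},{"linear":[0,0,-0.03],"twist":0,"gripper":0}]'
```

```text
time: 9.5
tool_pos: [0.533, 0.2455, 0.0704]
ee_rot: [3.142, 0.0, -2.889]
wrist_force: [-2.1, -1.7, 2.6]
width: 0.0178
time: 9.92
tool_pos: [0.5331, 0.2456, 0.0672]
ee_rot: [3.141, 0.001, -2.889]
wrist_force: [-4.3, -0.2, 5.6]
width: 0.0181
```

```bash

python3 -m inch '[{"linear":[-0.004,-0.001,-0.01],"twist":0,"gripper":0},{"linear":[-0.004,-0.001,-0.02],"twist":0,"gripper":0},{"linear":[-0.004,-0.001,-0.025],"twist":0,"gripper":0},{"linear":[-0.004,-0.001,-0.03],"twist":0,"gripper":0},{"linear":[-0.004,-0.001,-0.03],"twist":0,"gripper":0},{"linear":[-0.004,-0.001,-0.03],"twist":0,"gripper":0}]'
python3 -m inch '[{"linear":[0,0,-0.01],"twist":0,"gripper":0},{"linear":[0,0,-0.02],"twist":0,"gripper":0},{"linear":[0,0,-0.02],"twist":0,"gripper":0},{"linear":[0,0,-0.02],"twist":0,"gripper":0}]'
```

```text
time: 10.42
tool_pos: [0.533, 0.2455, 0.065]
ee_rot: [3.141, 0.002, -2.889]
wrist_force: [-3.7, -1.0, 8.1]
width: 0.018
time: 10.75
tool_pos: [0.533, 0.2455, 0.0647]
ee_rot: [3.142, 0.002, -2.889]
wrist_force: [-6.6, -2.6, 13.7]
width: 0.018
```

The descent stopped at 0.0647, where shut was expected (0.0648), with the force rising. I'll add some margin to the push and ease the x force.

```bash

python3 -m inch '[{"linear":[-0.006,-0.003,-0.01],"twist":0,"gripper":0},{"linear":[-0.006,-0.003,-0.02],"twist":0,"gripper":0},{"linear":[-0.006,-0.003,-0.02],"twist":0,"gripper":0},{"linear":[-0.006,-0.003,-0.02],"twist":0,"gripper":0},{"linear":[-0.006,-0.003,-0.02],"twist":0,"gripper":0},{"linear":[-0.006,-0.003,-0.02],"twist":0,"gripper":0}]'
python3 - <<'E'
from h import *
for n in('wrist','scene'):
    s=snap(n,n[0]+'8'); im=s['image'][:,:,::-1]
    c=im[105:235,250:390] if n=='wrist' else im[200:310,410:500]
    cv2.imwrite(f'pics/c{n[0]}8.png',cv2.resize(c,None,fx=4.5,fy=4.5,interpolation=cv2.INTER_CUBIC))
    print(s['obs']['tool_pos'],s['obs']['wrist_force'])
E
```

```text
time: 11.25
tool_pos: [0.5331, 0.2455, 0.0647]
ee_rot: [3.141, 0.004, -2.889]
wrist_force: [-7.2, -3.1, 19.9]
width: 0.0181
[0.53306166 0.24553972 0.06472549] [-7.2443509  -3.13666375 19.8862811 ]
[0.53309144 0.24553764 0.06474707] [-8.18402567 -3.14414141 20.47607755]
```

View pics/cw8.png

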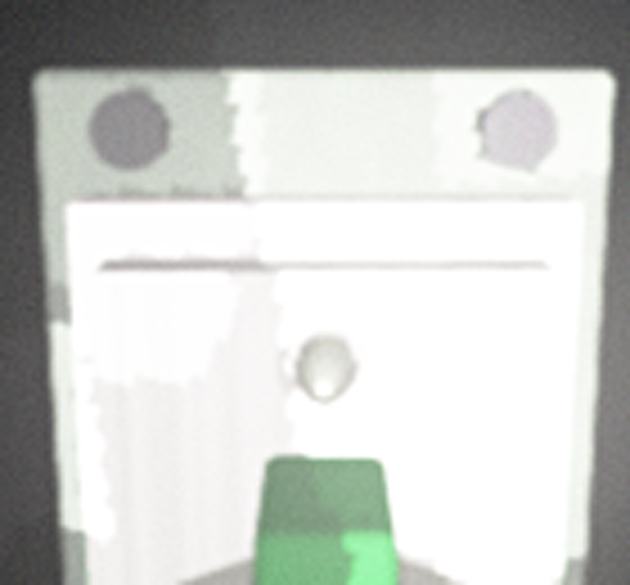

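View pics/cs8.png

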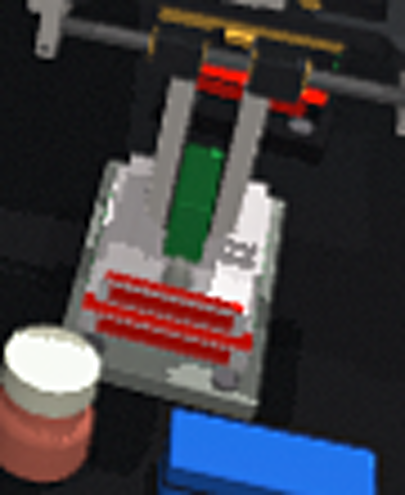

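Hard stop: 4 mm of extra command gives no z motion, and the force exceeds the 12 N spring. I'll relieve the leftover +x push and the small 0.004 rad pitch, and recheck.

```bash

python3 -m inch '[{"linear":[-0.01,-0.004,-0.01],"twist":0,"gripper":0},{"linear":[-0.02,-0.008,-0.01],"twist":0,"gripper":0},{"linear":[-0.02,-0.008,-0.01],"twist":0,"gripper":0},{"linear":[-0.02,-0.008,-0.01],"twist":0,"gripper":0},{"linear":[-0.02,-0.008,-0.01],"twist":0,"gripper":0},{"linear":[-0.02,-0.008,-0.01],"twist":0,"gripper":0}]'
python3 - <<'E'
from h import *
o=robot.get_obs();print({k:np.round(o[k],4) for k in('tool_pos','ee_rot','wrist_force','wrist_torque')})
E
```

```text
time: 11.85
tool_pos: [0.5331, 0.2455, 0.0647]
ee_rot: [3.141, 0.01, -2.888]
wrist_force: [-4.2, -1.1, 19.6]
width: 0.0177
{'tool_pos': array([0.5331, 0.2455, 0.0647]), 'ee_rot': array([ 3.1406,  0.0098, -2.8885]), 'wrist_force': array([-4.1676, -1.111 , 19.5659]), 'wrist_torque': array([-0.324 ,  0.9692,  0.0492])}
```

Moving −x pivoted the tool instead (pitch 0.010), so undo that. Then check that the cover is flat and seated, using the depth images.

```bash

python3 -m inch '[{"linear":[0.01,0.004,0],"twist":0,"gripper":0},{"linear":[0.02,0.008,0],"twist":0,"gripper":0},{"linear":[0.025,0.008,0],"twist":0,"gripper":0},{"linear":[0.025,0.008,-0.01],"twist":0,"gripper":0},{"linear":[0.025,0.008,-0.01],"twist":0,"gripper":0},{"linear":[0.025,0.008,-0.01],"twist":0,"gripper":0}]'
cat > d.py <<'E'
from h import *
for n in('wrist','scene','top'):
    s=snap(n,n[0]+'9'); o=s['obs']; D=s['depth']; v,u=np.mgrid[:400,:640]
    c,_=ray(s,(0,0)); R=np.stack([ray(s,p)[1] for p in((0,0),(1,0),(0,1))])
    d=R[0]+u[...,None]*(R[1]-R[0])+v[...,None]*(R[2]-R[0])
    P=(c+d*D[...,None])[D>0]; th=.25
    q=P-[.5331,.2454,0]; x=q[:,0]*np.cos(th)+q[:,1]*np.sin(th); y=-q[:,0]*np.sin(th)+q[:,1]*np.cos(th); z=P[:,2]
    def reg(nm,m,lo,hi):
        m=m&(z>lo)&(z<hi)
        if m.sum()>5: print(n,nm,m.sum(),'z med',np.median(z[m]).round(5),'mean',z[m].mean().round(5))
    reg('foot near',(x<-.062)&(x>-.074)&(abs(y)<.025),0,.03)
    reg('block near',(x<-.0515)&(x>-.0565)&(abs(y)<.03),.015,.033)
    for a in(-.045,-.035,-.025,-.015,0,.02,.035,.042):
        reg(f'cover x{a}',(abs(x-a)<.005)&(abs(y)>.017)&(abs(y)<.03),.028,.048)
    reg('block far',(x>.052)&(x<.0565)&(abs(y)<.03),.015,.033)
    reg('foot far',(x>.062)&(x<.074)&(abs(y)<.025),0,.03)
print({k:np.round(o[k],4) for k in('time','tool_pos','ee_rot','wrist_force','wrist_torque')})
E
python3 d.py
```

```text
time: 12.35
tool_pos: [0.5333, 0.2456, 0.0646]
ee_rot: [3.141, 0.004, -2.888]
wrist_force: [-13.2, -5.0, 27.5]
width: 0.0181
wrist foot near 1297 z med 0.01148 mean 0.01153
wrist block near 651 z med 0.02349 mean 0.02348
wrist cover x-0.045 728 z med 0.03732 mean 0.03679
wrist cover x-0.035 601 z med 0.03746 mean 0.03746
wrist cover x-0.025 578 z med 0.03747 mean 0.03746
wrist cover x-0.015 563 z med 0.03743 mean 0.03742
wrist cover x0 299 z med 0.03734 mean 0.03735
wrist cover x0.02 28 z med 0.03727 mean 0.03742
wrist foot far 195 z med 0.01145 mean 0.01145
scene cover x-0.045 13 z med 0.03634 mean 0.03692
scene cover x-0.035 21 z med 0.03695 mean 0.03685
scene cover x-0.025 21 z med 0.03722 mean 0.03724
scene cover x-0.015 22 z med 0.03714 mean 0.03713
scene cover x0 30 z med 0.03699 mean 0.03712
scene cover x0.02 32 z med 0.03713 mean 0.03717
scene cover x0.035 41 z med 0.03712 mean 0.03717
scene cover x0.042 38 z med 0.03746 mean 0.0373
scene block far 55 z med 0.02381 mean 0.02446
scene foot far 98 z med 0.01114 mean 0.01142
top foot near 69 z med 0.01153 mean 0.01116
top block near 32 z med 0.02334 mean 0.023
top cover x-0.045 22 z med 0.03832 mean 0.03791
top cover x-0.035 19 z med 0.03694 mean 0.03686
top cover x-0.025 21 z med 0.03675 mean 0.03665
top cover x-0.015 19 z med 0.03713 mean 0.0374
top foot far 16 z med 0.01246 mean 0.01152
{'time': np.float64(12.45), 'tool_pos': array([0.5333, 0.2456, 0.0646]), 'ee_rot': array([ 3.1412,  0.0044, -2.8883]), 'wrist_force': array([-12.3407,  -4.2939,  27.2925]), 'wrist_torque': array([-0.8251,  2.0845, -0.0032])}
```

Cover top is 13.9 mm above the block face and 26.0 mm above the foot (nominal 14 and 26), and it is flat, so it's fully shut. I'll hold for a second to check it stays steady.

```bash

python3 -m inch '[{"linear":[0,0,0],"twist":0,"gripper":0},{"linear":[0,0,0],"twist":0,"gripper":0},{"linear":[0,0,0],"twist":0,"gripper":0},{"linear":[0,0,0],"twist":0,"gripper":0},{"linear":[0,0,0],"twist":0,"gripper":0},{"linear":[0,0,0],"twist":0,"gripper":0},{"linear":[0,0,0],"twist":0,"gripper":0},{"linear":[0,0,0],"twist":0,"gripper":0},{"linear":[0,0,0],"twist":0,"gripper":0},{"linear":[0,0,0],"twist":0,"gripper":0}]'
python3 d.py | grep -E "wrist (block|cover|foot)|time"
```

```text
time: 13.33
tool_pos: [0.5333, 0.2456, 0.0646]
ee_rot: [3.141, 0.004, -2.888]
wrist_force: [-12.9, -3.6, 27.7]
width: 0.0176
wrist foot near 1293 z med 0.01149 mean 0.01153
wrist block near 641 z med 0.02344 mean 0.02346
wrist cover x-0.045 736 z med 0.03739 mean 0.03681
wrist cover x-0.035 602 z med 0.03744 mean 0.03746
wrist cover x-0.025 580 z med 0.03746 mean 0.03745
wrist cover x-0.015 558 z med 0.03747 mean 0.03748
wrist cover x0 298 z med 0.03744 mean 0.03747
wrist cover x0.02 28 z med 0.03741 mean 0.03746
wrist foot far 193 z med 0.01161 mean 0.01157
{'time': np.float64(13.4333), 'tool_pos': array([0.5333, 0.2456, 0.0646]), 'ee_rot': array([ 3.1412,  0.0044, -2.8883]), 'wrist_force': array([-12.834 ,  -4.7911,  27.4086]), 'wrist_torque': array([-0.7574,  2.1328,  0.0433])}
```

View pics/s9.png

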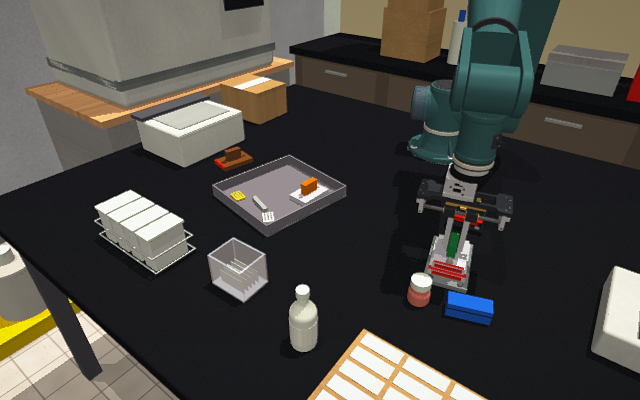

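The scene is unchanged apart from the cover. The jar (420,290) and box (470,307) stand where they were, the cover is on the mould with the red ends together, and everything is steady. Handing in.

```bash
python3 -c "
from bench import robot
print(robot.close_job()); o=robot.get_obs(); print(o['time'],o['tool_pos'],o['wrist_force'],o['width'])"
```

```text
the job is handed in; nothing more can be done
None
the job is handed in; nothing more can be done
```

The green-gripped cover is shut on the mould, red ends together. I handed the job in at about 13.4 s with the gripper still holding it down.

**Last checks, all before handing in:**
- **Seating:** the wrist depth image puts the cover's top about 14.0 mm above the mating face (nominal 14) and 26.0 mm above the foot (nominal 26). It is level along the length the wrist camera can see.
- **Push:** the upward force at the wrist was steady at about 27 N for a second, against a spring that needs 12 N. The tool height did not change, and the finger opening stayed at about 18 mm, the rib's width.
- **Surroundings:** in the last scene picture the jar and slide box looked to be where they started. The spare cover and the other tray parts looked undisturbed.

**Did not come out clean:**
- A sideways force of about 13 N along x and a tool tilt of 0.004 rad remained under the push. Trying to relieve the force by shifting back made the tilt worse (0.010 rad), so I undid it.
- I could not read the state after handing in, so nothing confirms the final second.

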